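Sort display-stand hardware back into its parts bins

TASK

A display stand has been taken apart and its hardware is strewn over the cutting mat: two corner brackets, two levelling feet and a star knob. Put each one away in the blue parts bin that already holds its kind, set down standing upright on the free floor of the bin, as its fellows stand. Leave the white model and the glue bottle where they stand.

Things in the scene. Friction and masses are not known exactly. Their poses are not given: they have to be found in the camera images.
- bracket_1: loose aluminium corner bracket, L-shaped, standing on its flat leg, 55 g. Origin: centre of its underside, 40 (x) by 36 mm (y), z up. Legs 5 mm thick; upright leg at the -x end, 40 mm high; triangular gussets flush with both sides (y -18, +18 mm). Grip across the 36 mm at x = -6 mm, 20 mm above the underside
- bracket_2: second one, same as bracket_1: loose aluminium corner bracket, L-shaped, standing on its flat leg, 55 g. Origin: centre of its underside, 40 (x) by 36 mm (y), z up. Legs 5 mm thick; upright leg at the -x end, 40 mm high; triangular gussets flush with both sides (y -18, +18 mm). Grip across the 36 mm at x = -6 mm, 20 mm above the underside
- foot_1: loose levelling foot, standing on its pad, 90 g: black round pad 40 mm across, 5 mm thick, tapering to a steel hex nut (21 mm over corners, top at 18 mm), then an upright 12 mm threaded stud to 62 mm above the underside. Origin: centre of underside, z up the stud. Grip the stud about 42 mm above the underside
- foot_2: second one, same as foot_1: loose levelling foot, standing on its pad, 90 g: black round pad 40 mm across, 5 mm thick, tapering to a steel hex nut (21 mm over corners, top at 18 mm), then an upright 12 mm threaded stud to 62 mm above the underside. Origin: centre of underside, z up the stud. Grip the stud about 42 mm above the underside
- knob_1: loose black star knob with six round lobes, standing on its hub, 60 g. Hub 26 mm across, 12 mm high; star 50 mm over opposite lobes, from 12 to 32 mm above the underside. Origin: centre of the hub's underside, z up. Lobes on its +y and -y and every 60 degrees: grip across two opposite lobes, about 22 mm above the underside
- bin_brackets: the bin for corner brackets: blue open-front parts bin, fixed; origin centre of underside, +x to its back. 175 (x) by 125 mm (y), walls and floor 3 mm; back and sides 50 mm high, sides slope down over the front 35 mm to a 22 mm lip at -x. Two brackets stand fixed at the back (x above +27 mm, tops 43 mm above the bench); free floor: x -84 to +27, y -59 to +59 mm, 3 mm above the bench
- bin_feet: the bin for levelling feet: blue open-front parts bin, fixed; origin centre of underside, +x to its back. 175 (x) by 125 mm (y), walls and floor 3 mm; back and sides 50 mm high, sides slope down over the front 35 mm to a 22 mm lip at -x. Two feet stand fixed at the back (x above +27 mm, tops 65 mm above the bench); free floor: x -84 to +27, y -59 to +59 mm, 3 mm above the bench
- bin_knobs: the bin for star knobs: blue open-front parts bin, fixed; origin centre of underside, +x to its back. 175 (x) by 125 mm (y), walls and floor 3 mm; back and sides 50 mm high, sides slope down over the front 35 mm to a 22 mm lip at -x. Two knobs stand fixed at the back (x above +27 mm, tops 35 mm above the bench); free floor: x -84 to +27, y -59 to +59 mm, 3 mm above the bench
- model: bystander: white foam-board architectural model, 240 mm (x) by 170 mm (y), walls 65 mm high, loose, at the left of the cutting mat; origin at the centre of its underside
- glue: bystander: white glue bottle with a yellow label and a nozzle, 38 mm across, 120 mm high, standing loose between two of the bins; origin at the centre of its underside
Mind the look-alikes: they are no part of the job. What is shaped like the bracket_2 but pink is not meant. Leave any orange look-alike of the foot_2 alone.

How it is judged (in metres and radians):
At the end, for the whole second after the job is handed in: Both brackets, both feet and the knob stand upright (within 0.2 rad) on the floor of the bin of their own kind (origin inside its walls, within 80 mm along and 55 mm across of the bin's centre, underside less than 10 mm above the bin's underside), at rest (slower than 20 mm/s) (x of bracket_1 in the frame of bin_brackets between -0.08 and 0.08 m and y of bracket_1 in the frame of bin_brackets between -0.055 and 0.055 m and z of bracket_1 in the frame of bin_brackets between -0.001 and 0.01 m and angle between each of bracket_1, bracket_2, foot_1, foot_2, knob_1's own z axis and vertical below 0.2 rad and linear speed of each of bracket_1, bracket_2, foot_1, foot_2, knob_1 below 0.02 m/s and x of bracket_2 in the frame of bin_brackets between -0.08 and 0.08 m and y of bracket_2 in the frame of bin_brackets between -0.055 and 0.055 m and z of bracket_2 in the frame of bin_brackets between -0.001 and 0.01 m and x of foot_1 in the frame of bin_feet between -0.08 and 0.08 m and y of foot_1 in the frame of bin_feet between -0.055 and 0.055 m and z of foot_1 in the frame of bin_feet between -0.001 and 0.01 m and x of foot_2 in the frame of bin_feet between -0.08 and 0.08 m and y of foot_2 in the frame of bin_feet between -0.055 and 0.055 m and z of foot_2 in the frame of bin_feet between -0.001 and 0.01 m and x of knob_1 in the frame of bin_knobs between -0.08 and 0.08 m and y of knob_1 in the frame of bin_knobs between -0.055 and 0.055 m and z of knob_1 in the frame of bin_knobs between -0.001 and 0.01 m); the robot touches nothing.
It fails at once if the glue bottle is tipped by more than 0.3 rad or shifted by more than 30 mm (angle between glue's own z axis and vertical above 0.3 rad or distance of glue from where it was at the start of the episode above 0.03 m).
It fails at once if the white model is shifted by more than 20 mm (distance of model from where it was at the start of the episode above 0.02 m).
It also fails if it takes over 128 s, if anything falls off the work surface, if the arm or the gripper's body presses on something with over 40 N, if the wrist force passes 120 N, or if a joint passes its speed limit or range.

ROBOT

A 6-joint arm with a two-finger parallel gripper is mounted at the origin on the work surface. World frame = base frame: x ahead of the robot, y to its left, z up, the work surface at z = 0. Lengths are in mm, angles in rad, forces in N, time in s.
With the tool pointing down it reaches from about 300 to 875 mm from the base axis. Payload 6.4 kg.
Tool frame: the origin (TCP) lies at the very end of the fingers, on their centre line; the grasp point (between the pads) lies manip.pinch_z behind it (manip.pinch_z is the distance from the TCP to the grasp point, in mm); z points along the fingers, y is the line along which they close (so a half turn about z gives the same grasp; the last joint's range is limited). The gripper opens to 88 mm and grips with 3 to 60 N. Pads are 18 mm wide; open, the fingers measure 123 mm over their backs; the gripper's body (75 mm by 187 mm) begins 45 mm behind the grasp point.
Start: joints at [1.101, 0.181, 1.607, -0, 1.354, -0.206], TCP at [149.919, 555.126, 238.714] pointing down, gripper open.
Joint ranges: [-2.99, 2.99], [-0.89, 2.07], [0.3, 2.58], [-1.14, 4.28], [0, 2.63], [-3.12, 3.12]. Speed limits (rad/s): [2.57, 2.57, 3.01, 3.14, 3.14, 3.14].

INTERFACE

Orientations are given as a unit quaternion [w, x, y, z].
In Python, from bench import manip gives the robot as it stands.
- The arm moves only by the shell command python3 -m pendant 'ROWS'. ROWS is JSON, a list that holds one entry, the list of rows, each a list of 7 numbers: the closure in counts, from 0 (fully open) to 255 (shut), then the shift along the world's x, y, z in mm, then the turn, a rotation vector about the world's x, y, z in rad. A call has 1 to 5 rows; each row shifts and turns the commanded pose from where the row before left it; what a row does not reach is not made up. A row lasts 1/8 s, in which the tool goes at most 62.5 mm and 10.7 degrees, less where a joint would pass 70% of its speed; a pose out of reach is approached as far as the arm can. A call is refused whole if a number of a shift passes 62.5 or a number of a turn 0.188, either way. A call with a gripper value outside its range is refused whole. The fingers move at their own pace and stop on an object; the grip force is fixed at half the most. Time passes only in rows, so rows that do not move let the fingers close. It gives the time, the measured TCP pose, the force, the opening and the grip force at its end, in the units of the state.
- manip.observe(): the state, without advancing time (a new reading comes with each control period).
- manip.read_camera(name): name is "scene" or "top" or "wrist"; returns a dict with "pixels" (384x512x3 uint8, red, green, blue), "z_map" (384x512 float32, mm along the optical axis (not along the pixel's ray), 0 where there is no reading), "fx", "fy", "cx", "cy" (pixels), "k1" (the pictures are not rectified: a ray, as slopes to the right and down, at radius r is drawn at 1 + k1 r^2 times it, then the intrinsics apply), "rvec" (rotation vector, rad) and "tvec" (3), from world to camera coordinates, as OpenCV has them. Camera axes: x right, y down, z forward; pixel columns grow to the right and rows downward; lengths in mm; the calibration is good to about 2 mm. A picture is of the moment at which its call begins.
- manip.sign_off(): hands the job in; it is judged then, once.
The state is a dict: "t": time; "qpos": joint angles; "dq": joint speeds; "tau": joint torques, N m; "position": TCP position; "ee_rot": TCP orientation; "force": force on the tool from outside, world axes, zero at the start; "torque": the same for the moment, N m; "opening": finger opening in mm; "grip_force": force on a finger pad.
Only numpy, scipy, OpenCV 4.12 (cv2) and the standard library are available. Lean on these libraries where they do the work, as an engineer would, in place of code of your own. Each camera call takes 0.05 s, during which the arm holds its last target. There are 200 camera calls.

## Working session

There is one attempt and no reset: what is moved stays moved. The work goes in short steps, Python scripts to look and compute and a shell command to move; the robot and the scene stay as the last step left them, time stands still between calls to the robot, and variables do not carry over. Pictures are saved under pics/ and viewed, at most 14 in all, crops included, and the job is handed in when it is done.

```bash
mkdir -p pics
cat > h.py <<'E'
import numpy as np, cv2
from bench import manip
def grab(n,save=None):
    c=manip.read_camera(n)
    if save: cv2.imwrite('pics/'+save,cv2.cvtColor(c['pixels'],cv2.COLOR_RGB2BGR))
    np.save('/tmp/%s.npy'%n,c,allow_pickle=True); return c
def ray(c,u,v):
    x,y=(u-c['cx'])/c['fx'],(v-c['cy'])/c['fy']; a,b=x,y
    for _ in range(10):
        s=1+c['k1']*(a*a+b*b); a,b=x/s,y/s
    return a,b
def cam(c):
    R=cv2.Rodrigues(np.array(c['rvec'],float))[0]; return R,np.array(c['tvec'],float).ravel()
def plane(c,u,v,z):
    R,t=cam(c); a,b=ray(c,u,v); d=R.T@np.array([a,b,1]); o=-R.T@t
    return o+d*(z-o[2])/d[2]
def world(c):
    H,W=c['z_map'].shape; v,u=np.mgrid[:H,:W].astype(float); a,b=ray(c,u,v); z=c['z_map']
    R,t=cam(c); P=np.stack([a*z,b*z,z],-1)-t
    Q=P@R; Q[z<=0]=np.nan; return Q
E
python3 - <<'E'
from h import *
for n in('top','scene'):
    c=grab(n,n+'1.png'); R,t=cam(c); print(n,-R.T@t,c['fx'],c['k1'])
s=manip.observe(); print(s, manip.pinch_z)
E
```

```text
top [324.20791181 108.88811935 883.40009624] 352.51542720155186 -0.023896351268014912
scene [1337.36794735 -339.4908343   702.00553221] 366.3870496889495 -0.07171558694455588
{'t': 0.1, 'qpos': array([ 1.10073131e+00,  1.81454751e-01,  1.60787571e+00,  3.96506422e-05,
        1.35381107e+00, -2.06271267e-01]), 'dq': array([ 1.14868536e-04, -2.56319613e-04, -4.48645404e-03,  9.65722385e-04,
        1.79650152e-03, -6.00116666e-05]), 'tau': array([ 4.74094304e-04, -4.34810793e+01, -3.42699087e+01,  7.05354474e-02,
        3.38429853e-02, -4.94001631e-05]), 'position': array([149.66667075, 554.69455118, 237.92259292]), 'ee_rot': array([-2.75188539e-04,  1.31518986e-01,  9.91313349e-01, -7.24156508e-04]), 'force': array([-0.34732621,  0.47384797,  0.46897196]), 'torque': array([-0.00017401,  0.00313584,  0.01186404]), 'grip_force': 0.0, 'opening': 88.27021232074517} 18.700000000000003
```

View pics/top1.png

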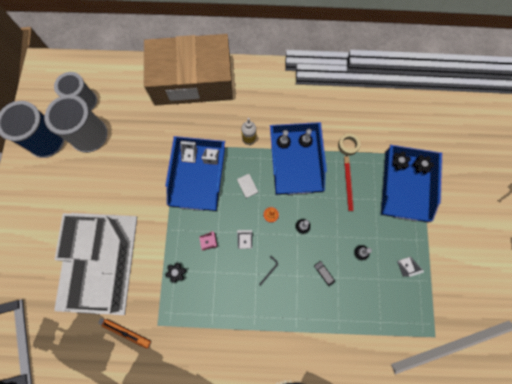

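View pics/scene1.png

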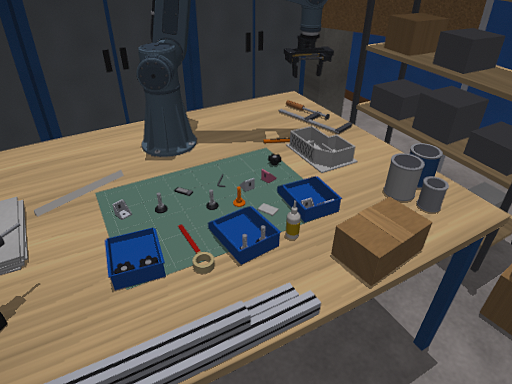

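The top view has +x up. The bins are brackets (196,174), feet (298,158) and knobs (411,184), with glue at (249,130).
- **Brackets:** (245,240) and (410,266) are aluminium, so they fit. (208,241) is pink, so not meant.
- **Feet:** (303,226) and (362,252) are black and steel, so they fit. (271,214) is orange, so not meant.
- **Knob:** (176,272) is the only loose one.

Next I'll measure and confirm with an enlarged crop.

Run:
```python
from h import *
c=np.load('/tmp/top.npy',allow_pickle=True).item(); Q=world(c)
im=cv2.cvtColor(c['pixels'],cv2.COLOR_RGB2BGR)
cv2.imwrite('pics/crop1.png',cv2.resize(im[200:290,160:430],None,fx=2.95,fy=2.95,interpolation=cv2.INTER_CUBIC))
print('mat z',np.nanmedian(Q[300:320,200:400,2]))
for n,u,v in[('brA',245,240),('brB',410,266),('pink',208,241),('orange',271,214),('ftA',303,226),('ftB',362,252),('knob',176,272)]:
    q=Q[v-16:v+17,u-16:u+17]; m=(q[...,2]>7)
    k,l,st,ce=cv2.connectedComponentsWithStats(m.astype(np.uint8)); i=1+np.argmax(st[1:,4]); p=q[l==i]
    r=cv2.minAreaRect(p[:,:2].astype(np.float32)); 
    print(n,st[i,4],'zmax',p[:,2].max().round(),'mean',p.mean(0).round(),'rect',np.round(r[0]),np.round(r[1]),round(r[2]))
    t=p[p[:,2]>p[:,2].max()-8]; print('   top',t.mean(0).round(1),len(t))
hsv=cv2.cvtColor(c['pixels'],cv2.COLOR_RGB2HSV)
m=((hsv[...,0]>105)&(hsv[...,0]<130)&(hsv[...,1]>150)&(hsv[...,2]>50)).astype(np.uint8)
for cn in cv2.findContours(m,cv2.RETR_EXTERNAL,cv2.CHAIN_APPROX_NONE)[0]:
    if cv2.contourArea(cn)<1500: continue
    mm=np.zeros_like(m); cv2.drawContours(mm,[cn],-1,1,-1)
    s=(mm>0)&(Q[...,2]>40)&(Q[...,2]<56)&(m>0); p=Q[s][:,:2].astype(np.float32)
    r=cv2.minAreaRect(p); print('bin',cn.reshape(-1,2).mean(0),np.round(r[0]),np.round(r[1]),r[2],'rim z',np.nanmax(Q[s][:,2]))
    print(np.round(cv2.boxPoints(r)).tolist())
    a=cv2.boxPoints(cv2.minAreaRect(cn)); print([plane(c,*x,45)[:2].round().tolist() for x in a])
```

```text
mat z 0.25658694389983994
brA 95 zmax 42.0 mean [440. 133.  30.] rect [432. 132.] [38. 34.] 3
   top [446.4 131.5  39. ] 49
brB 197 zmax 43.0 mean [ 376. -271.   25.] rect [ 383. -270.] [41. 39.] 19
   top [ 367.6 -274.8   39.2] 50
pink 119 zmax 42.0 mean [425. 215.  26.] rect [423. 221.] [36. 38.] 14
   top [427.1 206.2  38.6] 43
orange 121 zmax 64.0 mean [496.  69.  22.] rect [499.  69.] [32. 34.] 21
   top [498.1  67.8  60.8] 21
ftA 121 zmax 64.0 mean [470. -11.  24.] rect [471. -12.] [33. 27.] 83
   top [472.5 -13.2  61.4] 21
ftB 135 zmax 63.0 mean [ 411. -158.   25.] rect [ 412. -160.] [29. 30.] 16
   top [ 412.1 -159.9   61.1] 24
knob 299 zmax 35.0 mean [343. 292.  30.] rect [343. 292.] [44. 48.] 19
   top [343.4 292.6  31.3] 274
bin [410.76495726 183.14529915] [ 600. -282.] [132. 151.] 83.35523223876953 rim z 54.03849180671404
[[517.0, -338.0], [667.0, -356.0], [682.0, -225.0], [532.0, -207.0]]
[[496.0, -197.0], [682.0, -222.0], [676.0, -366.0], [490.0, -334.0]]
bin [195.14035088 172.91666667] [604. 262.] [131. 148.] 86.52098846435547 rim z 55.458001635695865
[[526.0, 201.0], [674.0, 192.0], [682.0, 323.0], [534.0, 332.0]]
[[504.0, 331.0], [686.0, 328.0], [673.0, 192.0], [493.0, 202.0]]
bin [297.49561404 158.15789474] [655.   6.] [150. 130.] 5.46544885635376 rim z 53.11258065373028
[[574.0, 64.0], [587.0, -66.0], [736.0, -51.0], [724.0, 78.0]]
[[723.0, 77.0], [738.0, -57.0], [556.0, -66.0], [542.0, 62.0]]
```

View pics/crop1.png

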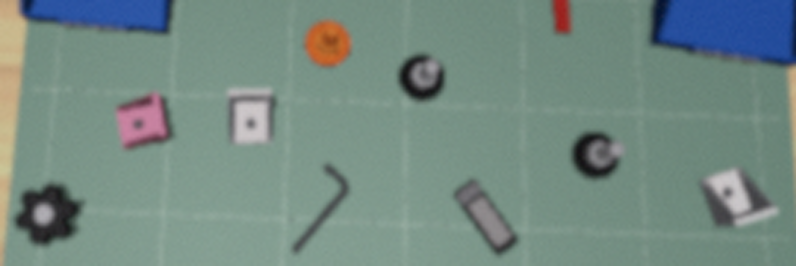

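The crop confirms the picks: grey bracket A at crop (250,118) with its upright toward +x, bracket B at (735,200) with its upright at lower right, black feet at (422,76) and (597,155), and the knob at (45,214). Measured heights are about 42, 64 and 34 mm, matching the given sizes. I'll start with the knob.

```bash
python3 -m pendant '[[[0,32,-44,0,0,0,0],[0,32,-44,0,0,0,0],[0,32,-44,0,0,0,0],[0,32,-44,0,0,0,0],[0,32,-44,0,0,0,0]]]'; python3 -m pendant '[[[0,30,-42,-20,0,0,0],[0,0,0,-20,0,0,0],[0,0,0,0,0,0,0]]]'
cat >> h.py <<'E'
def near(c,x,y,r,zmin,zmax=80):
    Q=world(c); m=(np.hypot(Q[...,0]-x,Q[...,1]-y)<r)&(Q[...,2]>zmin)&(Q[...,2]<zmax); return Q,m
def tool():
    s=manip.observe(); w,x,y,z=s['ee_rot']
    from scipy.spatial.transform import Rotation as R
    M=R.from_quat([x,y,z,w]).as_matrix(); return s['position'].round(1),np.degrees(np.arctan2(M[1,1],M[0,1])).round(1),(M[:2,2]).round(3)
E
python3 - <<'E'
from h import *
print(tool())
c=grab('wrist','w1.png'); R,t=cam(c); print(-R.T@t)
Q,m=near(c,343,292,45,14)
p=Q[m]; r=cv2.minAreaRect(p[:,:2].astype(np.float32)); print(len(p),p.mean(0),r)
h,e=cv2.minEnclosingCircle(p[:,:2].astype(np.float32)); print(h,e)
d=p[:,:2]-np.array(h); a=np.degrees(np.arctan2(d[:,1],d[:,0])); rr=np.hypot(*d.T)
far=rr>19; print('lobe phase',np.degrees(np.angle(np.exp(6j*np.radians(a[far])).mean()))/6,far.sum())
E
```

```text
t: 0.72
position: [310.5, 333.6, 238.5]
ee_rot: [-0.0, 0.131, 0.991, -0.0]
force: [1.2, 0.0, 0.5]
opening: 88.3
grip_force: 0.0
t: 1.1
position: [339.1, 292.0, 197.2]
ee_rot: [-0.002, 0.132, 0.991, -0.001]
force: [-0.5, -0.5, 0.7]
opening: 88.3
grip_force: 0.0
(array([339.1, 292. , 197.2]), np.float64(74.8), array([-0.004, -0.002]))
[260.67072759 313.77797391 343.14360507]
1526 [341.81793911 294.09189936  30.70828593] ((343.21038818359375, 293.5609436035156), (44.85600280761719, 48.9185676574707), 79.78007507324219)
(343.25347900390625, 293.7718811035156) 24.650150299072266
lobe phase -11.363831252919008 489
```

View pics/w1.png

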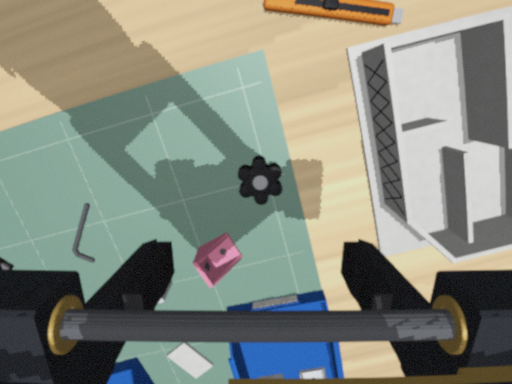

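The knob is at (260,180) in the wrist view, with a lobe pointing straight up in the image. It measures (343.2, 293.7), 49 mm across, top at about 32 mm, which matches. The model is close by, so I'll check its edge before descending.

```bash
python3 -m pendant '[[[0,2,1,-20,0,0,0.15],[0,2,0,-20,0,0,0.15],[0,0,0,-20,0,0,0.15],[0,0,0,-20,0,0,0.14],[0,0,0,0,0,0,0]]]'
python3 - <<'E'
from h import *
print(tool())
c=np.load('/tmp/top.npy',allow_pickle=True).item(); Q=world(c)
m=(Q[...,2]>50)&(Q[...,2]<80)&(Q[...,1]>360)&(Q[...,1]<650)&(Q[...,0]>220)&(Q[...,0]<520)
p=Q[m]; print(p.max(0),p.min(0),p[p[:,0]>320][:,1].min())
q=Q[(Q[...,2]>80)&(Q[...,2]<130)&(abs(Q[...,1]-115)<60)&(Q[...,0]>600)]; print('glue',q.mean(0),len(q))
E
```

```text
t: 1.78
position: [342.9, 294.5, 118.3]
ee_rot: [-0.001, -0.163, 0.987, -0.0]
force: [-0.1, -0.8, 0.5]
opening: 88.3
grip_force: 0.0
(array([342.9, 294.5, 118.3]), np.float64(108.7), array([-0.002, -0.001]))
[468.12628155 568.92144158  68.86607228] [247.75755745 420.17540828  50.03631748] 420.17540828430504
glue [700.84986828 133.75295565  94.37196576] 67
```

```bash
python3 -m pendant '[[[0,0,-1,-40,0,0,0],[0,0,0,-40,0,0,0],[0,0,0,-25,0,0,0],[0,0,0,-8,0,0,0],[0,0,0,0,0,0,0]]]'; python3 -m pendant '[[[255,0,0,0,0,0,0],[255,0,0,0,0,0,0],[255,0,0,0,0,0,0],[255,0,0,0,0,0,0],[255,0,0,0,0,0,0]]]'
```

```text
t: 2.4
position: [344.5, 293.7, 6.5]
ee_rot: [0.0, -0.162, 0.987, 0.0]
force: [0.6, 0.1, 0.3]
opening: 87.9
grip_force: 0.0
t: 3.02
position: [344.1, 293.2, 5.9]
ee_rot: [0.0, -0.162, 0.987, 0.0]
force: [-0.3, -0.9, 2.6]
opening: 49.1
grip_force: 30.0
```

```bash
python3 -m pendant '[[[255,0,0,40,0,0,0],[255,0,0,50,0,0,0],[255,20,-40,40,0,0,0],[255,20,-52,0,0,0,-0.09],[255,20,-52,0,0,0,-0.09]]]'; python3 -m pendant '[[[255,20,-52,0,0,0,-0.09],[255,20,-52,0,0,0,-0.09],[255,20,-52,0,0,0,-0.085],[255,20,-52,0,0,0,0],[255,20,-52,0,0,0,0]]]';  python3 -m pendant '[[[255,20,-52,0,0,0,0],[255,20,-52,0,0,0,0],[255,14,-52,0,0,0,0],[255,0,-10,0,0,0,0],[255,0,0,0,0,0,0]]]'
python3 - <<'E'
from h import *
print(tool())
c=grab('wrist','w2.png'); grab('top')
Q=world(c)
hsv=cv2.cvtColor(c['pixels'],cv2.COLOR_RGB2HSV)
m=((hsv[...,0]>105)&(hsv[...,0]<130)&(hsv[...,1]>150)&(hsv[...,2]>40))&(Q[...,2]>44)&(Q[...,2]<56)
p=Q[m][:,:2].astype(np.float32); r=cv2.minAreaRect(p); print(len(p),r,cv2.boxPoints(r))
E
```

```text
t: 3.65
position: [404.6, 147.9, 136.5]
ee_rot: [0.001, -0.072, 0.997, 0.0]
force: [0.1, 0.3, -1.1]
opening: 48.8
grip_force: 30.0
t: 4.28
position: [504.1, -112.7, 135.5]
ee_rot: [-0.0, 0.06, 0.998, 0.0]
force: [0.4, 0.3, -0.5]
opening: 48.9
grip_force: 30.0
t: 4.9
position: [557.2, -276.8, 134.9]
ee_rot: [-0.001, 0.06, 0.998, 0.001]
force: [-0.4, 0.6, -0.7]
opening: 48.7
grip_force: 30.0
(array([ 557.2, -276.8,  134.9]), np.float64(83.1), array([-0.001,  0.001]))
1333 ((562.7181396484375, -279.33599853515625), (131.7375030517578, 70.61872863769531), 82.75471496582031) [[ 519.38354 -340.22568]
 [ 589.43835 -349.13193]
 [ 606.05273 -218.44632]
 [ 535.9979  -209.54007]]
```

View pics/w2.png

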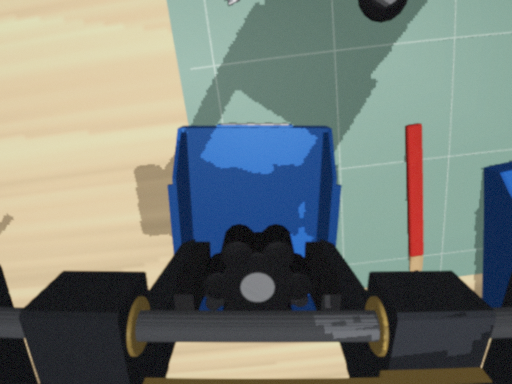

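The knob is held upright, centred between the side walls of the knob bin, whose front lip is at row 126. Lowering and releasing with a limited opening.

```bash
python3 -m pendant '[[[255,0,-2,-50,0,0,0],[255,0,0,-45,0,0,0],[255,0,0,-20,0,0,0],[255,0,0,-10,0,0,0],[255,0,0,0,0,0,0]]]'; python3 -m pendant '[[[150,0,0,0,0,0,0],[100,0,0,0,0,0,0],[80,0,0,0,0,0,0],[80,0,0,0,0,0,0]]]';python3 -m pendant '[[[80,0,0,10,0,0,0],[80,0,0,40,0,0,0],[80,0,0,50,0,0,0],[0,0,0,50,0,0,0]]]'
```

```text
t: 5.62
position: [558.4, -278.7, 11.3]
ee_rot: [0.0, 0.059, 0.998, -0.0]
force: [0.1, -1.1, -0.9]
opening: 48.9
grip_force: 30.0
t: 6.12
position: [558.1, -279.1, 11.1]
ee_rot: [0.0, 0.059, 0.998, -0.0]
force: [-0.7, -1.2, 0.8]
opening: 60.6
grip_force: 0.0
t: 6.62
position: [557.8, -278.8, 162.8]
ee_rot: [0.0, 0.059, 0.998, -0.0]
force: [1.1, -0.1, -0.2]
opening: 68.4
grip_force: 0.0
```

```bash
python3 -m pendant '[[[0,-45,2,37,0,0,0.13],[0,-45,3,0,0,0,0.13],[0,-45,3,0,0,0,0.13],[0,-40,2,0,0,0,0.08],[0,0,0,0,0,0,0]]]'
cat >> h.py <<'E'
def bracket(c,x,y,ang):
    "ang: approx yaw (deg) of bracket +x; returns centre, yaw, grip point"
    Q,m=near(c,x,y,38,6,55); p=Q[m]; t=p[p[:,2]>36][:,:2].astype(np.float32)
    r=cv2.minAreaRect(p[:,:2].astype(np.float32)); rt=cv2.minAreaRect(t)
    b=cv2.boxPoints(rt); e=[b[1]-b[0],b[2]-b[1]]; e=max(e,key=np.linalg.norm)
    print('rect',r,'top rect',rt,'z',p[:,2].max(),'edge ang',np.degrees(np.arctan2(e[1],e[0])),t.mean(0),len(t))
    return Q
E
python3 - <<'E'
from h import *
print(tool())
c=grab('wrist','w3.png'); bracket(c,383,-270,20)
E
```

```text
t: 7.25
position: [381.3, -268.6, 198.3]
ee_rot: [0.0, -0.174, 0.985, -0.0]
force: [0.7, -1.1, 0.7]
opening: 88.2
grip_force: 0.0
(array([ 381.3, -268.6,  198.3]), np.float64(110.0), array([ 0., -0.]))
rect ((380.8060607910156, -269.5934143066406), (40.066017150878906, 36.085411071777344), 19.266061782836914) top rect ((367.133544921875, -274.2582092285156), (10.349609375, 35.692169189453125), 18.738981246948242) z 41.56600612732463 edge ang -71.26101 [ 365.1581  -274.84976] 251
```

View pics/w3.png

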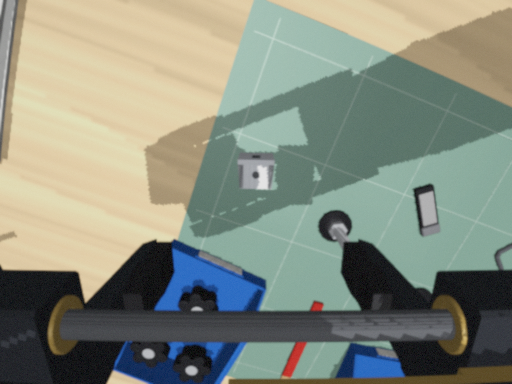

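The wrist view shows the knob standing in its bin at (197,300). Bracket B is at (257,175) with its upright at the top, and measures 40×36 mm, yaw 19°, centre (380.8, -269.6). The grip point is (375, -271.5).

```bash
python3 -m pendant '[[[0,-6,-3,-55,0,0,-0.015],[0,0,0,-55,0,0,0],[0,0,0,-50,0,0,0],[0,0,0,-25,0,0,0],[0,0,0,-10,0,0,0]]]'; python3 -m pendant '[[[0,0,0,0,0,0,0],[255,0,0,0,0,0,0],[255,0,0,0,0,0,0],[255,0,0,0,0,0,0],[255,0,0,0,0,0,0]]]';python3 -m pendant '[[[255,0,0,0,0,0,0],[255,0,0,0,0,0,0],[255,0,0,0,0,0,0]]]'
```

```text
t: 7.92
position: [377.3, -271.4, 1.3]
ee_rot: [-0.0, -0.167, 0.986, 0.001]
force: [0.9, -0.2, -0.2]
opening: 88.1
grip_force: 0.0
t: 8.55
position: [377.1, -272.1, 3.1]
ee_rot: [0.0, -0.167, 0.986, -0.0]
force: [0.4, 0.2, -0.5]
opening: 50.3
grip_force: 0.0
t: 8.93
position: [376.9, -271.9, 2.8]
ee_rot: [-0.0, -0.167, 0.986, 0.0]
force: [-1.0, 0.6, 2.4]
opening: 35.6
grip_force: 30.0
```

```bash
python3 -m pendant '[[[255,0,0,40,0,0,0],[255,0,0,55,0,0,0],[255,20,40,45,0,0,0],[255,20,50,0,0,0,-0.08],[255,20,50,0,0,0,-0.08]]]'; python3 -m pendant '[[[255,20,50,0,0,0,-0.08],[255,20,50,0,0,0,-0.08],[255,20,50,0,0,0,-0.07],[255,20,50,0,0,0,0],[255,20,50,0,0,0,0]]]';  python3 -m pendant '[[[255,20,50,0,0,0,0],[255,20,50,0,0,0,0],[255,20,50,0,0,0,0],[255,11,45,0,0,0,0],[255,0,0,0,0,0,0]]]'
cat >> h.py <<'E'
def binrim(c,x,y):
    "rim points near (x,y)"
    Q=world(c); hsv=cv2.cvtColor(c['pixels'],cv2.COLOR_RGB2HSV)
    m=((hsv[...,0]>105)&(hsv[...,0]<130)&(hsv[...,1]>150)&(hsv[...,2]>40))&(Q[...,2]>44)&(Q[...,2]<56)&(np.hypot(Q[...,0]-x,Q[...,1]-y)<125)
    p=Q[m][:,:2].astype(np.float32); r=cv2.minAreaRect(p); print('rim',len(p),r,cv2.boxPoints(r).round().tolist())
E
python3 - <<'E'
from h import *
print(tool())
c=grab('wrist','w4.png'); binrim(c,592,263)
E
```

```text
t: 9.55
position: [437.4, -131.4, 142.9]
ee_rot: [0.001, -0.086, 0.996, -0.001]
force: [1.2, 0.2, 0.4]
opening: 35.6
grip_force: 30.0
t: 10.18
position: [536.9, 119.3, 141.8]
ee_rot: [-0.0, 0.027, 1.0, -0.0]
force: [-0.3, -0.8, 0.0]
opening: 35.8
grip_force: 30.0
t: 10.8
position: [607.2, 315.5, 141.2]
ee_rot: [-0.0, 0.025, 1.0, 0.0]
force: [-0.2, -1.1, -0.7]
opening: 35.6
grip_force: 30.0
(array([607.2, 315.5, 141.2]), np.float64(87.1), array([-0.,  0.]))
rim 2447 ((605.2684326171875, 262.72308349609375), (132.00750732421875, 146.79629516601562), 86.80889129638672) [[528.0, 201.0], [675.0, 193.0], [682.0, 325.0], [536.0, 333.0]]
```

View pics/w4.png

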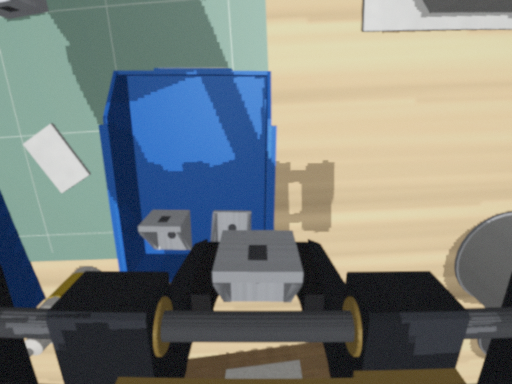

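I miscounted a row, so the bracket is about 50 mm beyond the bin's middle. The view shows it held, with the bin rim centred at y≈264 and both fixed brackets at row 230. I'll correct this and look for a clean descent.

```bash
python3 -m pendant '[[[255,-23,-51,0,0,0,-0.01],[255,0,0,0,0,0,0],[255,0,0,-50,0,0,0],[255,0,0,-40,0,0,0],[255,0,0,0,0,0,0]]]'
python3 - <<'E'
from h import *
print(tool()); grab('wrist','w5.png')
E
```

```text
t: 11.48
position: [581.9, 260.2, 48.7]
ee_rot: [-0.003, 0.032, 0.999, -0.001]
force: [-0.9, 0.3, -0.6]
opening: 35.5
grip_force: 30.0
(array([581.9, 260.2,  48.7]), np.float64(86.3), array([-0.007, -0.002]))
```

View pics/w5.png

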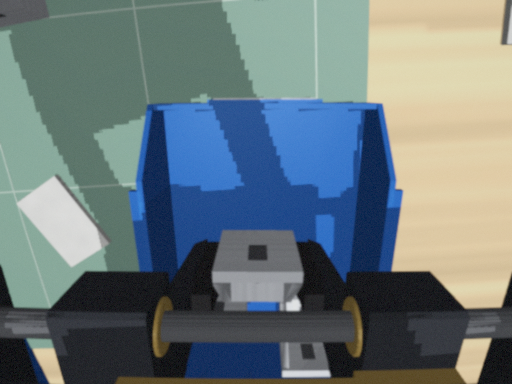

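The bracket hangs inside the bin, clear of both walls and of the fixed brackets. Setting it down.

```bash
python3 -m pendant '[[[255,0,2,-25,0,0,0],[255,0,0,-12,0,0,0],[255,0,0,-5,0,0,0],[255,0,0,0,0,0,0],[255,0,0,0,0,0,0]]]'; python3 -m pendant '[[[160,0,0,0,0,0,0],[110,0,0,0,0,0,0],[100,0,0,0,0,0,0],[100,0,0,0,0,0,0]]]';python3 -m pendant '[[[100,0,0,10,0,0,0],[100,0,0,40,0,0,0],[100,0,0,50,0,0,0],[0,0,0,50,0,0,0],[0,0,0,0,0,0,0]]]'
python3 - <<'E'
from h import *
print(tool()); bracket(grab('wrist','w6.png'),583,264,-3)
E
```

```text
t: 12.15
position: [585.3, 263.7, 11.0]
ee_rot: [0.001, 0.032, 0.999, 0.0]
force: [0.1, 0.1, 0.8]
opening: 35.7
grip_force: 30.0
t: 12.65
position: [584.7, 263.5, 10.1]
ee_rot: [0.0, 0.032, 0.999, 0.0]
force: [-0.2, -0.3, 0.3]
opening: 53.6
grip_force: 0.0
t: 13.28
position: [588.0, 264.5, 166.6]
ee_rot: [0.005, 0.032, 0.999, 0.001]
force: [0.3, 0.0, 0.7]
opening: 71.5
grip_force: 0.0
(array([588. , 264.5, 166.6]), np.float64(86.4), array([0.01 , 0.003]))
rect ((589.4310913085938, 264.03558349609375), (36.087039947509766, 40.12095642089844), 86.279541015625) top rect ((576.313720703125, 264.9781494140625), (35.926025390625, 13.395933151245117), 86.1649169921875) z 44.91063085186554 edge ang 86.16484 [573.08136 265.0342 ] 379
```

Bracket standing at (589, 264), top at 44 mm: good. Next is bracket A.

```bash
python3 -m pendant '[[[0,-40,-33,30,0,0,0.06],[0,-40,-33,0,0,0,0],[0,-40,-33,0,0,0,0],[0,-36,-33,0,0,0,0],[0,0,0,0,0,0,0]]]'
python3 - <<'E'
from h import *
print(tool()); c=grab('wrist','w7.png'); bracket(c,432,132,180)
E
```

```text
t: 13.95
position: [425.3, 130.3, 188.2]
ee_rot: [-0.002, 0.003, 1.0, -0.0]
force: [0.6, 0.5, 0.1]
opening: 88.3
grip_force: 0.0
(array([425.3, 130.3, 188.2]), np.float64(89.7), array([-0.004, -0.   ]))
rect ((430.607177734375, 132.18666076660156), (40.13452911376953, 36.014381408691406), 3.5699551105499268) top rect ((445.12261962890625, 133.14627075195312), (10.87718391418457, 35.93105697631836), 3.2747108936309814) z 41.97210541819739 edge ang -86.7253 [446.57678 133.15738] 258
```

View pics/w7.png

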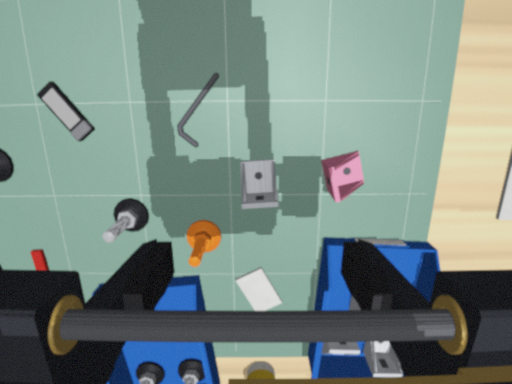

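Bracket A is at (259,183) with its upright at the bottom of the image. The pink one is at (343,175) and the orange foot at (203,237), both left alone. Centre (430.6, 132.2), yaw 183.5°, size 40×36, so the grip is at (436.6, 132.6), with the fingers partly closed for clearance.

```bash
python3 -m pendant '[[[70,8,1,-50,0,0,0.06],[70,0,0,-55,0,0,0],[70,0,0,-45,0,0,0],[70,0,0,-25,0,0,0],[70,0,0,-12,0,0,0]]]'; python3 -m pendant '[[[70,0,0,0,0,0,0],[255,0,0,0,0,0,0],[255,0,0,0,0,0,0],[255,0,0,0,0,0,0],[255,0,0,0,0,0,0]]]'
```

```text
t: 14.62
position: [436.0, 133.0, 0.9]
ee_rot: [-0.002, -0.028, 1.0, 0.0]
force: [0.3, -0.2, 0.5]
opening: 63.7
grip_force: 0.0
t: 15.25
position: [437.1, 132.6, 3.6]
ee_rot: [0.001, -0.028, 1.0, 0.0]
force: [-0.7, 0.7, 4.6]
opening: 35.9
grip_force: 30.0
```

```bash
python3 -m pendant '[[[255,0,0,40,0,0,0],[255,0,0,50,0,0,0],[255,35,44,20,0,0,-0.06],[255,36,45,0,0,0,-0.057],[255,36,45,0,0,0,0]]]'; python3 -m pendant '[[[255,0,0,0,0,0,0],[255,0,0,-45,0,0,0],[255,0,0,-35,0,0,0],[255,0,0,0,0,0,0]]]'
python3 - <<'E'
from h import *
print(tool()); grab('wrist','w8.png')
E
```

```text
t: 15.88
position: [544.9, 267.9, 113.8]
ee_rot: [0.001, 0.031, 1.0, 0.0]
force: [0.2, 0.5, 0.0]
opening: 35.7
grip_force: 30.0
t: 16.38
position: [540.2, 265.1, 29.9]
ee_rot: [-0.004, 0.031, 1.0, -0.001]
force: [-0.1, -0.5, -0.6]
opening: 35.7
grip_force: 30.0
(array([540.2, 265.1,  29.9]), np.float64(86.5), array([-0.007, -0.002]))
```

View pics/w8.png

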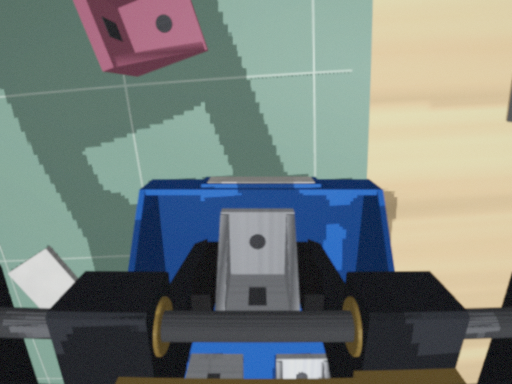

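The bracket is centred between the side walls and behind the lip (row 185). Setting it down.

```bash
python3 -m pendant '[[[255,0,0,-15,0,0,0],[255,0,0,-7,0,0,0],[255,0,0,-4,0,0,0],[255,0,0,0,0,0,0],[255,0,0,0,0,0,0]]]'; python3 -m pendant '[[[160,0,0,0,0,0,0],[110,0,0,0,0,0,0],[100,0,0,0,0,0,0],[100,0,0,0,0,0,0]]]';python3 -m pendant '[[[100,0,0,10,0,0,0],[100,0,0,40,0,0,0],[100,0,0,50,0,0,0],[0,0,0,50,0,0,0],[0,0,0,0,0,0,0]]]'
python3 - <<'E'
from h import *
print(tool()); bracket(grab('wrist','w9.png'),538,266,-3)
E
```

```text
t: 17.05
position: [543.8, 266.6, 7.3]
ee_rot: [0.0, 0.03, 1.0, 0.0]
force: [0.4, -0.6, -0.1]
opening: 35.4
grip_force: 30.0
t: 17.55
position: [543.7, 266.5, 7.1]
ee_rot: [0.0, 0.03, 1.0, 0.0]
force: [-0.3, 0.0, -0.1]
opening: 53.5
grip_force: 0.0
t: 18.18
position: [546.9, 267.5, 163.1]
ee_rot: [0.005, 0.03, 1.0, 0.001]
force: [0.2, 0.3, -0.3]
opening: 71.4
grip_force: 0.0
(array([546.9, 267.5, 163.1]), np.float64(86.5), array([0.01 , 0.003]))
rect ((538.5006713867188, 266.1725158691406), (44.389217376708984, 73.5086669921875), 87.71965789794922) top rect ((559.7640380859375, 266.279052734375), (35.91624069213867, 31.566709518432617), 85.53994750976562) z 44.60868414150593 edge ang 85.53998 [560.2692  265.79767] 669
```

Both brackets are in. Now foot A.

```bash
python3 -m pendant '[[[100,-12,-46,40,0,0,0.05],[100,-12,-46,0,0,0,0.05],[100,-12,-46,0,0,0,0.048],[100,-12,-46,0,0,0,0],[100,-12,-46,0,0,0,0]]]';python3 -m pendant '[[[100,-13,-48,0,0,0,0],[100,0,0,-20,0,0,0],[100,0,0,0,0,0,0],[100,0,0,0,0,0,0]]]'
cat >> h.py <<'E'
def foot(c,x,y):
    Q,m=near(c,x,y,30,55,75); p=Q[m]; print('stud top',p.mean(0),len(p),cv2.minEnclosingCircle(p[:,:2].astype(np.float32)))
    for z0,z1 in((25,38),(38,50)):
        Q,m=near(c,x,y,30,z0,z1); 
        if m.any(): print('stud',z0,Q[m].mean(0),m.sum())
    Q,m=near(c,x,y,30,2.5,12); p=Q[m]; print('pad',cv2.minEnclosingCircle(p[:,:2].astype(np.float32)),len(p))
E
python3 - <<'E'
from h import *
print(tool()); c=grab('wrist','w10.png'); foot(c,471,-12)
E
```

```text
t: 18.85
position: [482.0, 35.4, 195.5]
ee_rot: [-0.001, -0.044, 0.999, 0.0]
force: [-0.1, 0.1, 1.0]
opening: 53.5
grip_force: 0.0
t: 19.35
position: [470.3, -11.0, 176.7]
ee_rot: [-0.001, -0.044, 0.999, 0.0]
force: [1.2, 0.1, -0.2]
opening: 53.6
grip_force: 0.0
(array([470.3, -11. , 176.7]), np.float64(95.0), array([-0.001,  0.   ]))
stud top [471.15140668 -12.65111467  60.98238151] 158 ((471.8287658691406, -12.523211479187012), 5.857128620147705)
stud 25 [467.62966908 -12.59299237  31.9174719 ] 38
stud 38 [467.60738783 -12.63187737  44.08437546] 46
pad ((470.2705078125, -9.128852844238281), 23.361602783203125) 723
```

View pics/w10.png

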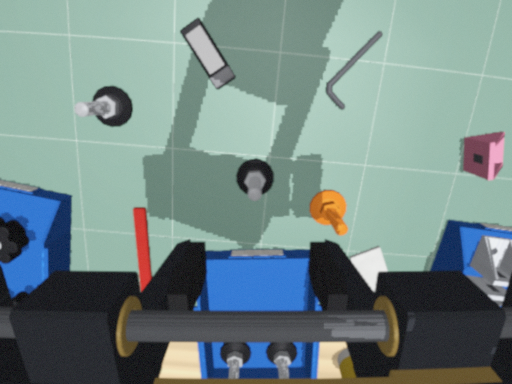

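Foot A is at (256,180), steel and black, with the orange look-alike to its right at (330,208). The stud top measures (471.8, -12.5), 61 mm high and about 12 mm across, which matches.

```bash
python3 -m pendant '[[[100,1,-2,-50,0,0,0],[100,0,0,-50,0,0,0],[100,0,0,-35,0,0,0],[100,0,0,-18,0,0,0],[100,0,0,0,0,0,0]]]'; python3 -m pendant '[[[100,0,0,0,0,0,0],[255,0,0,0,0,0,0],[255,0,0,0,0,0,0],[255,0,0,0,0,0,0],[255,0,0,0,0,0,0]]]'; python3 -m pendant '[[[255,0,0,0,0,0,0],[255,0,0,0,0,0,0]]]'
```

```text
t: 20.02
position: [470.8, -12.6, 23.1]
ee_rot: [-0.001, -0.044, 0.999, 0.0]
force: [-0.5, 0.1, -0.0]
opening: 53.4
grip_force: 0.0
t: 20.65
position: [471.7, -13.5, 24.2]
ee_rot: [0.0, -0.044, 0.999, -0.0]
force: [-0.4, -0.1, 0.3]
opening: 15.9
grip_force: 0.0
t: 20.9
position: [471.6, -13.5, 24.1]
ee_rot: [-0.0, -0.044, 0.999, -0.0]
force: [-0.3, 0.4, 1.6]
opening: 11.4
grip_force: 30.0
```

```bash
python3 -m pendant '[[[255,0,0,50,0,0,0],[255,0,0,55,0,0,0],[255,54,6,0,0,0,0],[255,54,6,0,0,0,0],[255,55,6,0,0,0,0]]]'; python3 -m pendant '[[[255,0,0,0,0,0,0],[255,0,0,-40,0,0,0],[255,0,0,0,0,0,0],[255,0,0,0,0,0,0]]]'
python3 - <<'E'
from h import *
print(tool()); c=grab('wrist','w11.png'); binrim(c,640,5)
E
```

```text
t: 21.52
position: [636.1, 4.7, 129.2]
ee_rot: [0.0, -0.044, 0.999, -0.0]
force: [0.5, -0.6, -0.6]
opening: 10.8
grip_force: 30.0
t: 22.02
position: [634.3, 4.4, 89.8]
ee_rot: [-0.0, -0.044, 0.999, -0.0]
force: [-0.2, 0.4, -0.3]
opening: 10.7
grip_force: 30.0
(array([634.3,   4.4,  89.8]), np.float64(95.0), array([-0., -0.]))
rim 3058 ((657.6233520507812, 7.1203765869140625), (147.60733032226562, 132.55506896972656), 6.17045259475708) [[577.0, 65.0], [591.0, -67.0], [738.0, -51.0], [724.0, 81.0]]
```

View pics/w11.png

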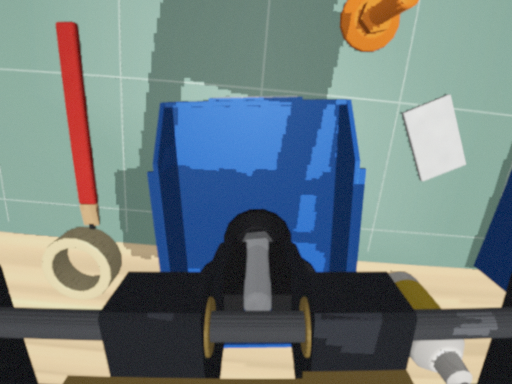

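The held foot (258,230) is upright in the middle of the feet bin. The glue at (430,340) is outside the footprint of the gripper's body, which reaches y ≤ 101 against the glue's 115 or more. Lowering.

```bash
python3 -m pendant '[[[255,0,0,-35,0,0,0],[255,0,0,-18,0,0,0],[255,0,0,-9,0,0,0],[255,0,0,0,0,0,0],[255,0,0,0,0,0,0]]]'; python3 -m pendant '[[[220,0,0,0,0,0,0],[170,0,0,0,0,0,0],[150,0,0,0,0,0,0],[150,0,0,0,0,0,0]]]';python3 -m pendant '[[[150,0,0,20,0,0,0],[150,0,0,40,0,0,0],[150,0,0,50,0,0,0],[100,0,0,40,0,0,0],[100,0,0,0,0,0,0]]]'
python3 - <<'E'
from h import *
print(tool()); foot(grab('wrist','w12.png'),634,4)
E
```

```text
t: 22.7
position: [635.3, 4.4, 27.9]
ee_rot: [0.001, -0.044, 0.999, -0.0]
force: [0.2, 0.3, 0.7]
opening: 10.9
grip_force: 30.0
t: 23.2
position: [634.7, 4.5, 27.1]
ee_rot: [0.0, -0.044, 0.999, -0.0]
force: [-0.6, 0.4, -0.2]
opening: 36.1
grip_force: 0.0
t: 23.82
position: [637.5, 4.1, 183.3]
ee_rot: [0.005, -0.044, 0.999, -0.001]
force: [0.2, -0.3, -1.4]
opening: 52.5
grip_force: 0.0
(array([637.5,   4.1, 183.3]), np.float64(95.0), array([ 0.01 , -0.002]))
stud top [634.48103958   5.18785164  63.39503614] 168 ((635.3803100585938, 5.346029281616211), 6.006690502166748)
stud 25 [630.99776981   4.97689802  32.05752474] 40
stud 38 [630.94334189   5.07553797  44.53018088] 39
pad ((633.9729614257812, 3.999570846557617), 29.969863891601562) 1393
```

Foot A stands at (635, 5). Now foot B.

```bash
python3 -m pendant '[[[100,-45,-33,0,0,0,0],[100,-45,-33,0,0,0,0],[100,-45,-33,0,0,0,0],[100,-45,-33,0,0,0,0],[100,-43,-33,0,0,0,0]]]';python3 -m pendant '[[[100,0,0,0,0,0,0],[100,0,0,0,0,0,0]]]'
python3 - <<'E'
from h import *
print(tool()); c=grab('wrist','w13.png'); foot(c,412,-160)
E
```

```text
t: 24.5
position: [409.3, -160.6, 176.0]
ee_rot: [-0.001, -0.044, 0.999, 0.001]
force: [0.2, -1.7, 0.4]
opening: 53.4
grip_force: 0.0
t: 24.75
position: [411.5, -160.3, 176.7]
ee_rot: [-0.0, -0.043, 0.999, 0.0]
force: [0.2, 0.3, -1.1]
opening: 53.4
grip_force: 0.0
(array([ 411.5, -160.3,  176.7]), np.float64(94.9), array([-0.   ,  0.001]))
stud top [ 411.25975359 -159.2151951    60.97916126] 158 ((412.1632995605469, -159.0583953857422), 6.16276741027832)
stud 25 [ 407.53254979 -159.67082957   31.04934612] 40
stud 38 [ 407.5257965  -159.37592345   43.93226539] 46
pad ((411.8765563964844, -159.1379852294922), 19.95408821105957) 729
```

```bash
python3 -m pendant '[[[100,0,1,-50,0,0,0],[100,0,0,-50,0,0,0],[100,0,0,-35,0,0,0],[100,0,0,-18,0,0,0],[100,0,0,0,0,0,0]]]'; python3 -m pendant '[[[100,0,0,0,0,0,0],[255,0,0,0,0,0,0],[255,0,0,0,0,0,0],[255,0,0,0,0,0,0],[255,0,0,0,0,0,0]]]'; python3 -m pendant '[[[255,0,0,0,0,0,0],[255,0,0,0,0,0,0]]]'
```

```text
t: 25.42
position: [411.1, -157.6, 22.4]
ee_rot: [-0.002, -0.045, 0.999, 0.001]
force: [-0.3, 1.3, 0.6]
opening: 53.5
grip_force: 0.0
t: 26.05
position: [411.7, -159.6, 24.3]
ee_rot: [0.0, -0.043, 0.999, -0.0]
force: [0.8, 0.4, 0.3]
opening: 15.8
grip_force: 0.0
t: 26.3
position: [411.7, -159.6, 24.1]
ee_rot: [0.0, -0.044, 0.999, -0.0]
force: [-0.8, 0.5, 2.3]
opening: 11.1
grip_force: 30.0
```

```bash
python3 -m pendant '[[[255,0,0,50,0,0,0],[255,0,0,55,0,0,0],[255,44,40,0,0,0,0],[255,44,40,0,0,0,0],[255,44,40,0,0,0,0]]]'; python3 -m pendant '[[[255,43,40,0,0,0,0],[255,0,0,0,0,0,0],[255,0,0,-40,0,0,0],[255,0,0,0,0,0,0],[255,0,0,0,0,0,0]]]'
python3 - <<'E'
from h import *
print(tool()); c=grab('wrist','w14.png')
E
```

```text
t: 26.92
position: [544.7, -38.3, 129.2]
ee_rot: [0.0, -0.043, 0.999, -0.0]
force: [-0.1, -0.9, -1.4]
opening: 11.1
grip_force: 30.0
t: 27.55
position: [586.4, -0.1, 89.7]
ee_rot: [-0.0, -0.043, 0.999, -0.0]
force: [0.6, 0.2, -1.4]
opening: 10.7
grip_force: 30.0
(array([ 5.864e+02, -1.000e-01,  8.970e+01]), np.float64(95.0), array([-0., -0.]))
```

View pics/w14.png

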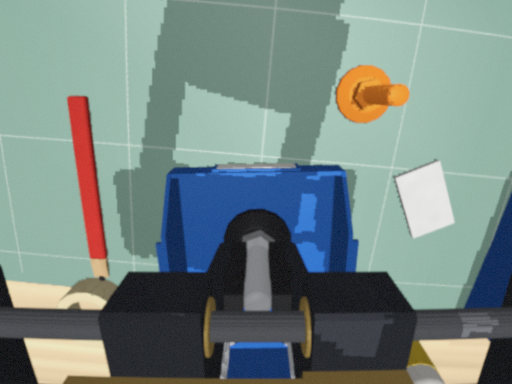

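The foot is upright, centred in the bin, and well behind the lip (row 168). Lowering it.

```bash
python3 -m pendant '[[[255,0,0,-35,0,0,0],[255,0,0,-18,0,0,0],[255,0,0,-9,0,0,0],[255,0,0,0,0,0,0],[255,0,0,0,0,0,0]]]'; python3 -m pendant '[[[220,0,0,0,0,0,0],[170,0,0,0,0,0,0],[150,0,0,0,0,0,0],[150,0,0,0,0,0,0]]]';python3 -m pendant '[[[150,0,0,20,0,0,0],[150,0,0,40,0,0,0],[150,0,0,50,0,0,0],[100,0,0,40,0,0,0],[100,0,0,0,0,0,0]]]'; python3 -m pendant '[[[100,-60,0,0,0,0,0],[100,-60,0,0,0,0,0],[100,-60,0,40,0,0,0],[100,0,0,0,0,0,0],[100,0,0,0,0,0,0]]]'
python3 - <<'E'
from h import *
c=grab('top'); foot(c,587,1); foot(c,635,5)
for n,x,y in(('knob',558,-279),('br1',589,264),('br2',538,266)):
    Q,m=near(c,x,y,22,8); p=Q[m]; print(n,p.mean(0).round(),p[:,2].max().round(),len(p))
i=cv2.cvtColor(c['pixels'],cv2.COLOR_RGB2BGR)[115:295,150:450]
cv2.imwrite('pics/end.png',cv2.resize(i,None,fx=2.6,fy=2.6,interpolation=cv2.INTER_CUBIC))
E
```

```text
t: 28.22
position: [587.2, 0.4, 27.8]
ee_rot: [0.001, -0.044, 0.999, -0.0]
force: [0.0, 0.3, -1.0]
opening: 10.9
grip_force: 30.0
t: 28.72
position: [586.7, 0.5, 27.1]
ee_rot: [0.0, -0.044, 0.999, -0.0]
force: [-0.2, -0.0, 0.4]
opening: 36.1
grip_force: 0.0
t: 29.35
position: [589.5, 0.1, 182.9]
ee_rot: [0.005, -0.044, 0.999, -0.001]
force: [0.4, -0.1, -0.4]
opening: 52.9
grip_force: 0.0
t: 29.98
position: [414.9, 0.5, 211.8]
ee_rot: [0.001, -0.043, 0.999, -0.0]
force: [0.2, -0.6, 0.2]
opening: 53.6
grip_force: 0.0
stud top [587.22986918   3.41359553  62.46475601] 11 ((587.365478515625, 1.7119457721710205), 5.402340412139893)
stud 25 [585.21361374   5.01103211  32.44533199] 4
stud 38 [583.31746908   3.8545283   43.21861777] 4
pad ((589.615966796875, 7.332606792449951), 28.043766021728516) 110
stud top [634.51374468   4.94260981  62.70217892] 24 ((635.974609375, 4.347221374511719), 6.344419002532959)
stud 25 [631.41629545   5.61951041  31.52145313] 7
stud 38 [631.67399585   5.69886013  43.66429261] 7
pad ((635.0082397460938, 5.204672336578369), 29.78368377685547) 175<stdin>:4: RuntimeWarning: Mean of empty slice.
  ret = um.true_divide(
Traceback (most recent call last):
ValueError: zero-size array to reduction operation maximum which has no identity
```

Both feet are fine. The arm hides the knob from the top camera, so I'll move it aside.

```bash
python3 -m pendant '[[[100,-10,50,0,0,0,0],[100,-10,50,0,0,0,0],[100,-10,50,0,0,0,0],[100,0,0,0,0,0,0]]]'
python3 - <<'E'
from h import *
c=grab('top')
for n,x,y in(('knob',558,-279),('br1',589,264),('br2',538,266)):
    Q,m=near(c,x,y,22,8); p=Q[m]; print(n,len(p),p.mean(0).round(),p[:,2].max().round() if len(p) else '')
i=cv2.cvtColor(c['pixels'],cv2.COLOR_RGB2BGR)[115:295,150:450]
cv2.imwrite('pics/end.png',cv2.resize(i,None,fx=2.6,fy=2.6,interpolation=cv2.INTER_CUBIC))
E
```

```text
t: 30.52
position: [383.7, 153.3, 210.1]
ee_rot: [-0.002, -0.046, 0.999, 0.0]
force: [1.2, -0.5, 0.7]
opening: 53.5
grip_force: 0.0
knob 236 [ 557. -278.   33.] 39.0
br1 140 [585. 264.  24.] 46.0
br2 0 [nan nan nan] <stdin>:4: RuntimeWarning: Mean of empty slice.
  ret = um.true_divide(
```

View pics/end.png

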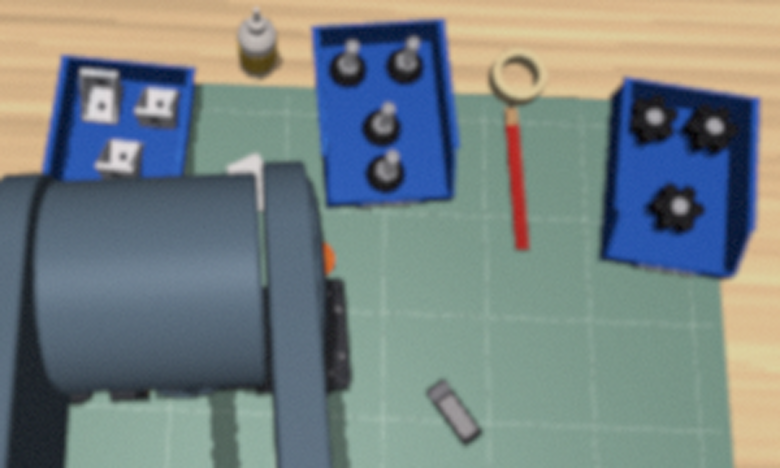

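The final view shows the knob (677,207), feet (383,127) and (387,172), and bracket (120,157) all standing, with the glue (258,45) in place. The arm hides the second bracket, so I'll check it numerically from the scene camera.

Run:
```python
from h import *
c=grab('scene'); Q=world(c); hsv=cv2.cvtColor(c['pixels'],cv2.COLOR_RGB2HSV)
m=(abs(Q[...,0]-538)<30)&(abs(Q[...,1]-266)<40)&(Q[...,2]>25)&(Q[...,2]<60)&(hsv[...,1]<70)
p=Q[m]; print(len(p),p.min(0).round(),p.max(0).round()) if len(p) else print('none')
w=np.load('/tmp/wrist.npy',allow_pickle=True).item()
```

```text
46 [540. 245.  26.] [568. 280.  44.]
```

The upright stands 44 mm high and 35 mm wide where expected. Handing in.

```bash
python3 -c "
from bench import manip
print(manip.sign_off())"
```

```text
the job is handed in; nothing more can be done
None
```

I put both brackets, both feet and the knob away standing upright in their own bins, never touched the model or the glue bottle, and handed the job in at about 31 s; the sign-off gave no verdict.

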